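Unlock the sample chamber and hold its sprung cover just short of balance

ROBOT

A 6-joint arm with a two-finger parallel gripper is mounted at the origin on the work surface. World frame = base frame: x ahead of the robot, y to its left, z up, the work surface at z = 0. Lengths are in m, angles in degrees, forces in N, time in s.
With the tool pointing down it reaches from about 0.3 to 0.85 m from the base axis. Payload 5.4 kg.
Tool frame: the origin (TCP) lies on the mounting face of the last link; the fingertips stand tcp_to_tips ahead of it and the grasp point (between the pads) lies 155 mm ahead of it (tcp_to_tips is the distance from the TCP to the fingertips, in m); z points along the fingers, y is the line along which they close (so a half turn about z gives the same grasp; the last joint's range is limited). The gripper opens to 85 mm and grips with 20 to 120 N. Pads are 22 mm wide; open, the fingers measure 114 mm over their backs; the gripper's body (76 mm by 85 mm) begins 54 mm behind the grasp point. The pads swing forward as they close: fully open they stand 13 mm farther back than shut.
Start: joints at [-76.381, 9.076, 91.501, -0, 79.423, -12.038], TCP at [0.249, -0.518, 0.405] pointing down, gripper open.
Joint ranges: [-166.64, 166.64], [-54.1, 131.32], [10.49, 154.53], [-73.88, 253.88], [9.74, 151.15], [-171.62, 171.62]. Speed limits (degrees/s): [147.25, 147.25, 180, 180, 180, 180].

INTERFACE

Orientations are given as a 3x3 rotation matrix whose columns are the frame's x, y, z axes.
In Python, from plant import * gives the robot as it stands.
- The arm moves only by the shell command python3 -m pendant 'ROWS' [FORCE]. ROWS is JSON, a list of rows, each an object with "grip": the closure, from -1 (fully open) to 1 (shut); "slide": the shift along the tool's x, y, z in mm, a list of three; "delta_rot": the turn, a rotation vector about the tool's x, y, z in degrees, a list of three. In form: [{"grip": grip, "slide": [dx, dy, dz], "delta_rot": [rx, ry, rz]}, ...]. A call has 1 to 12 rows; each row is the pose to reach, as a shift and turn from the pose commanded when the call began, along the tool's axes at that moment; what a row does not reach only later rows make up. A row lasts 1/12 s, in which the tool goes at most 41.7 mm and 7.16 degrees, less where a joint would pass 70% of its speed; a pose out of reach is approached as far as the arm can. A call with a gripper value outside its range is refused whole. The fingers move at their own pace and stop on an object; FORCE is the grip in N (left out, the last holds). Time passes only in rows, so rows that repeat a pose let the fingers close. It gives the time, the measured TCP pose, the force, the opening and the grip force at its end, in the units of the state.
- observe(): the state, without advancing time (a new reading comes with each control period).
- grab_frame(name): name is "scene" or "side" or "wrist"; returns the picture (480x640x3 uint8, red, green, blue); there is no depth.
- camera_params(name): a dict with "K" (3x3 intrinsics, pixels), "k1" (the pictures are not rectified: a ray, as slopes to the right and down, at radius r is drawn at 1 + k1 r^2 times it, then the intrinsics apply), "R" (3x3) and "t" (3): a world point X has camera coordinates R X + t; the wrist camera has in their place "T_tool_cam" (4x4, takes a point from camera to tool coordinates, whose origin is the TCP and whose axes are the flange's). Camera axes: x right, y down, z forward; pixel columns grow to the right and rows downward; lengths in m; the calibration is good to about 2 mm. A picture is of the moment at which its call begins: read the wrist's pose just before it. camera_params takes no time and is no camera call.
- sign_off(): hands the job in; it is judged then, once.
The state is a dict: "t": time; "q": joint angles; "dq": joint speeds; "joint_torque": joint torques, N m; "tcp_pos": TCP position; "tool_rot": TCP orientation; "ft_force": force on the tool from outside, world axes, zero at the start; "torque": the same for the moment, N m; "opening": finger opening in m; "grip_force": force on a finger pad.
Only numpy, scipy, OpenCV 4.12 (cv2) and the standard library are available. Lean on these libraries where they do the work, as an engineer would, in place of code of your own. Each camera call takes 0.05 s, during which the arm holds its last target. There are 200 camera calls.

TASK

Unlock the sample chamber: slide the flat lock plate straight up out of the slotted holder at the chamber's front and stand it in the empty upright rack on the bench. Then raise the chamber's sprung cover by its bar handle past its balance point (about 45 degrees open, so go to 55 or so) and ease it back to hold it steady just below that point, at 35 to 40 degrees, where it would fall shut by itself; finish while still holding it there, for a colleague to reach in. Never let the cover fly or slam, and leave the other things on the bench where they are.

Things in the scene. Friction and masses are not known exactly. Their poses are not given: they have to be found in the camera images.
- chamber: White benchtop sample chamber, an open-topped box 190 deep (x) by 260 wide (y) by 100 high, fixed to the bench, aluminium cover on top, grey control pod 35 wide, 75 high on its -y side. Origin: centre of its underside, on the bench; -x is the front, facing the robot, z up. The shut cover's handle bar runs along y at x = -145, z = 122.
- slot (a point): Middle of the slot floor of the dark steel holder on the chamber's front, in which the lock plate stands: x = -131, y = 0, z = 30 in the chamber's frame. Its two channels reach up to z = 90 and are 3 mm wider than the plate each way.
- cover (a joint): Cover angle, rad: 0 shut, 1.3 fully open. Aluminium panel 195 x 250 x 16, hinged at the far side, front rises. Its springs lift with nearly constant torque. Balance at 0.785: below, it falls shut unless held (lifting takes about 2 N at the bar when shut, 0.8 N at 0.6 rad); above, it swings on open (pulls up about 0.7 N at 0.95 rad). The plate in its holder blocks it beyond about 0.25.
- cover_bar (a point): Middle of the cover's handle, a round steel bar of diameter 12 along the chamber's y, 160 long, joined to the panel at both ends, 50 in front of the panel's front edge (44 clear behind it). Moves with the cover, 240 in front of the hinge axis and 12 above it when shut. A grip kept pointing down lets the bar turn between the pads. The holder ends 26 below the shut bar.
- cover_hinge (a point): Middle of the cover's hinge axis, which runs along the chamber's y at x = +95, z = 110 in the chamber's frame; fixed. The shut panel's mid-thickness lies at this height.
- plate: Lock plate, plain aluminium rectangle 8 thick (x), 90 wide (y), 175 high (z), 0.25 to 0.46 kg, upright in the slotted holder 4 mm behind the bar, its upper 115 showing, top 83 above the bar's axis. Origin: middle of its bottom edge. Pinch it across its thickness at the top edge; lifted over 100 straight up it clears holder and bar.
- rack: Steel parking rack fixed to the bench left or right of the chamber: base 100 x 130, 6 thick, one upright bay open at the top, 24 wide inside (x), 112 long inside (y), walls 4 thick with tops at z = 66. Origin: centre of its underside, on the bench; bay centred there, floor at z = 6, long side along y. The released plate leans a little in it.
- block: White specimen block 80 x 140 x 50, loose; stands on the side of the chamber away from the rack. Origin: centre of its underside. Leave alone.
- block_small: White specimen block 60 x 100 x 40, loose. Origin: centre of its underside. Leave alone.
- jar: White plastic jar, 64 across, 75 high, loose. Origin: centre of its underside. Leave alone.
- cap: White plastic cap, disc 60 across, 14 high, loose. Origin: centre of its underside. Leave alone.
- fitting: Small turned steel fitting, 32 across, 40 high, loose. Origin: centre of its underside. Leave alone.
- beaker: Glass beaker, 64 across, 80 high, loose. Origin: centre of its underside. Leave alone.
- tweezers: White plastic tweezers, 130 long (x), 5 high, lying loose. Origin: centre of their underside. Leave alone.
Things that resemble listed ones, but are neither listed nor needed, are in the scene too. There is more than one size of the plate; the one meant has the size given above.

How it is judged (in metres and radians):
On the way, in this order (a step that is already met when the one before it is completed fails the run):
1. the lock plate is lifted upright, clear above its holder (z of plate in the frame of chamber above 0.1 m and angle between plate's own z axis and vertical below 0.5 rad and contact force between the fingers and plate above 0.5 N), for 0.05 s.
2. the lock plate stands in the rack's bay, released (x of plate in the frame of rack between -0.013 and 0.013 m and y of plate in the frame of rack between -0.02 and 0.02 m and z of plate in the frame of rack below 0.02 m and angle between plate's own z axis and vertical below 0.4 rad and contact force between the fingers and plate below 0.05 N), for 0.2 s.
3. the cover is raised past its balance point, to more than 0.85 rad, in the hand (value of joint cover above 0.85 rad and contact force between the fingers and chamber above 0.2 N), for 0.1 s.
At the end, for the whole second after the job is handed in: The fingers hold the cover (over 0.2 N) steady (under 0.05 rad/s) at 0.54 to 0.74 rad, just below balance; the lock plate stands released in the rack's bay (bottom middle within 13 mm across, 20 mm along, 20 mm of the bench, tilt under 0.4 rad) (all of step 2 and value of joint cover between 0.54 and 0.74 rad and velocity of joint cover between -0.05 and 0.05 rad/s and contact force between the fingers and chamber above 0.2 N); the arm keeps its last pose, push and grip.
It fails at once if the cover flies open or slams (faster than 1.5 rad/s) (velocity of joint cover above 1.5 rad/s or velocity of joint cover below -1.5 rad/s).
It fails at once if another thing on the bench is moved more than 30 mm (distance of any of block, block_small, jar, cap, fitting, beaker, tweezers from where it was at the start of the episode above 0.03 m).
It also fails if it takes over 64 s, if anything falls off the work surface, if the arm or the gripper's body presses on something with over 40 N, if the wrist force passes 120 N, or if a joint passes its speed limit or range.

## Working session

There is one attempt and no reset: what is moved stays moved. The work goes in short steps, Python scripts to look and compute and a shell command to move; the robot and the scene stay as the last step left them, time stands still between calls to the robot, and variables do not carry over. Pictures are saved under pics/ and viewed, at most 10 in all, crops included, and the job is handed in when it is done.

```bash
ls; mkdir -p pics; python3 - <<'E'
from plant import *
import cv2
for n in ("scene","side"):
    im=grab_frame(n); cv2.imwrite(f"pics/{n}0.png",im[:,:,::-1]); p=camera_params(n); print(n,p)
w=camera_params("wrist");print(w)
print(observe())
E
```

```text
pics
scene {'K': array([[604.80763488,   0.        , 321.85530619],
       [  0.        , 604.80763488, 247.49967119],
       [  0.        ,   0.        ,   1.        ]]), 'k1': 0.0014653800401704306, 'R': array([[-0.54481311,  0.83835077, -0.01861891],
       [ 0.56753114,  0.35229005, -0.74417749],
       [-0.61732251, -0.41600446, -0.6677224 ]]), 't': array([ 0.26145635, -0.25864456,  1.65334178])}
side {'K': array([[506.47368678,   0.        , 323.60989939],
       [  0.        , 506.47368678, 240.14492644],
       [  0.        ,   0.        ,   1.        ]]), 'k1': -0.12742976370291575, 'R': array([[-0.87348207, -0.48683964, -0.00402874],
       [-0.26000769,  0.47346696, -0.84156107],
       [ 0.41161276, -0.73404101, -0.54014695]]), 't': array([0.51782335, 0.2279653 , 0.88686182])}
{'K': array([[373.78922762,   0.        , 317.44126617],
       [  0.        , 373.78922762, 242.36234217],
       [  0.        ,   0.        ,   1.        ]]), 'k1': -0.032207403645338986, 'T_tool_cam': array([[-2.26423084e-03, -9.49581152e-01, -3.13513173e-01,
         7.96471630e-02],
       [ 9.
[... 335 characters left out ...]
,
        7.94226091e+01, -1.20388469e+01]), 'dq': array([-0.00143011, -0.04251912, -0.27647397, -0.01282335,  0.01207233,
        0.04720265]), 'joint_torque': array([ 3.99167702e-04, -3.96988463e+01, -3.32339180e+01, -1.56216738e-04,
        4.17013478e-03, -2.26424157e-05]), 'tcp_pos': array([ 0.2488781 , -0.5180587 ,  0.40379238]), 'tool_rot': array([[ 9.01397277e-01,  4.32992812e-01, -4.16562610e-04],
       [ 4.32992869e-01, -9.01395781e-01,  1.67980620e-03],
       [ 3.51856229e-04, -1.69454137e-03, -9.99998502e-01]]), 'ft_force': array([-0.36824434, -0.52509622,  0.34998922]), 'torque': array([-0.03328198, -0.05486215, -0.0061738 ]), 'grip_force': 0.0, 'opening': 0.08519382568200345}
```

View pics/scene0.png

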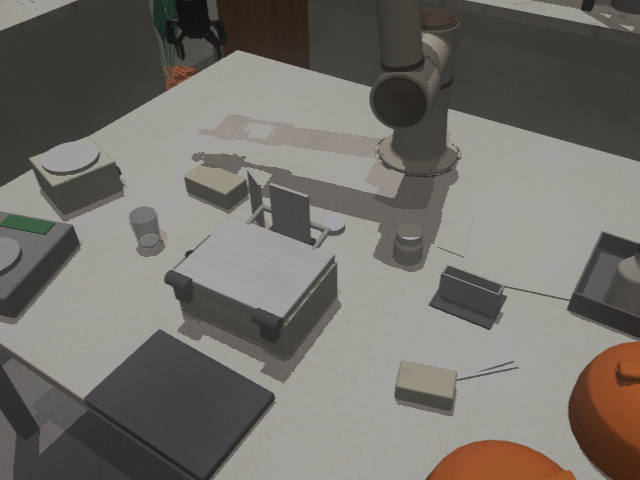

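View pics/side0.png

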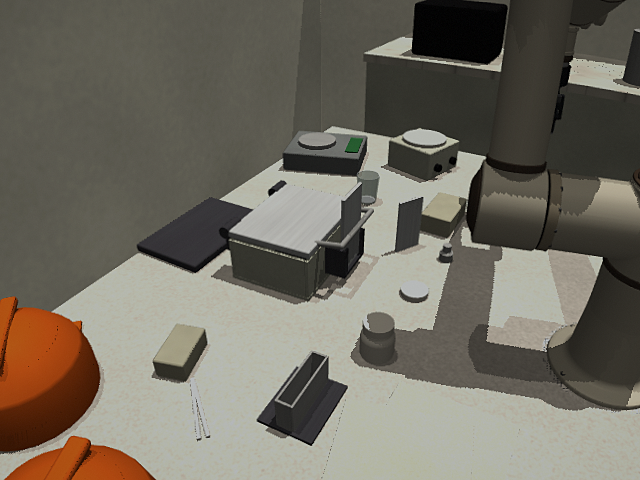

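Candidates for the plate: in the holder, scene (290,212) / side (351,210). A loose-standing decoy plate is at scene (257,190) / side (408,225). The plate in the holder behind the bar matches the description. The rack is at scene (468,293) / side (303,395), and I see no rival rack. Next is a close crop.

```bash
python3 - <<'E'
import cv2,numpy as np
s=cv2.imread("pics/scene0.png");d=cv2.imread("pics/side0.png")
def c(im,x,y,w,h,f):
    o=cv2.resize(im[y:y+h,x:x+w],None,fx=f,fy=f,interpolation=cv2.INTER_CUBIC)
    for i in range(0,w,20):cv2.putText(o,str(x+i),(i*f,8),0,.3,(0,0,255));cv2.line(o,(i*f,0),(i*f,h*f),(0,0,255) if 0 else (0,200,255),1) if 0 else cv2.line(o,(i*f,10),(i*f,16),(0,0,255),1)
    for i in range(0,h,20):cv2.putText(o,str(y+i),(0,i*f+4),0,.3,(0,0,255));cv2.line(o,(20,i*f),(26,i*f),(0,0,255),1)
    return o
cv2.imwrite("pics/c1.png",np.hstack([c(s,160,160,200,200,3)[:,:600]])) 
a=c(d,220,170,200,130,4); cv2.imwrite("pics/c2.png",a)
b=np.hstack([c(s,420,220,100,120,4),c(d,250,340,100,120,4)]);cv2.imwrite("pics/c3.png",b)
E
```

```text
(no output)
```

View pics/c1.png

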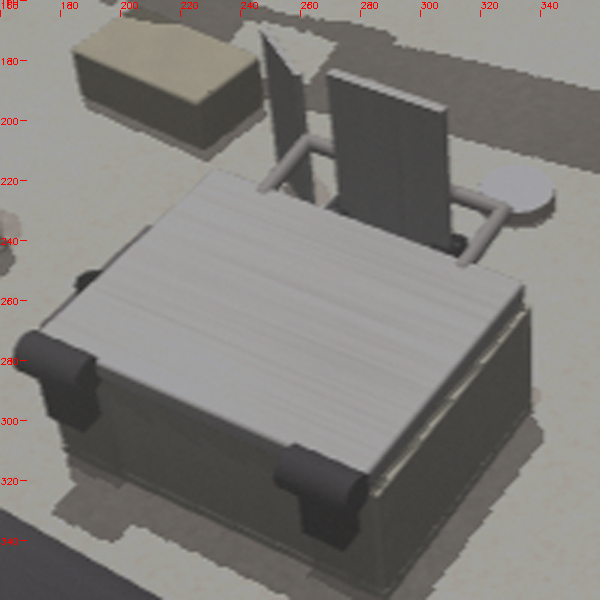

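View pics/c2.png

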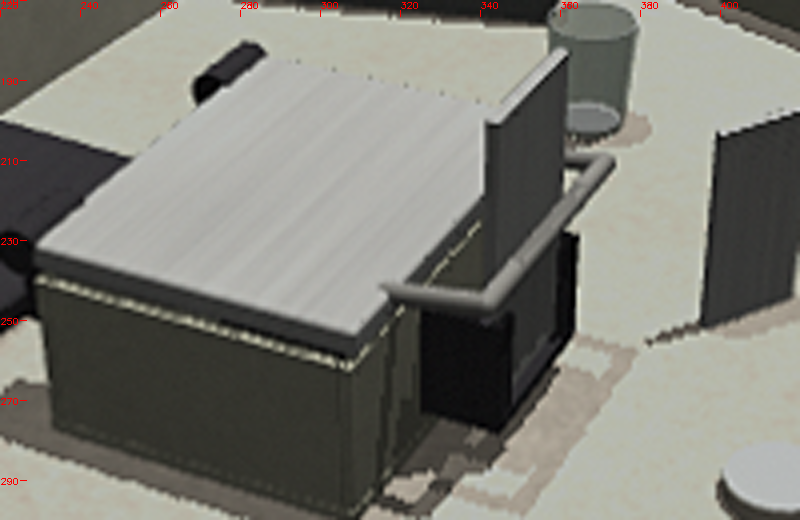

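View pics/c3.png

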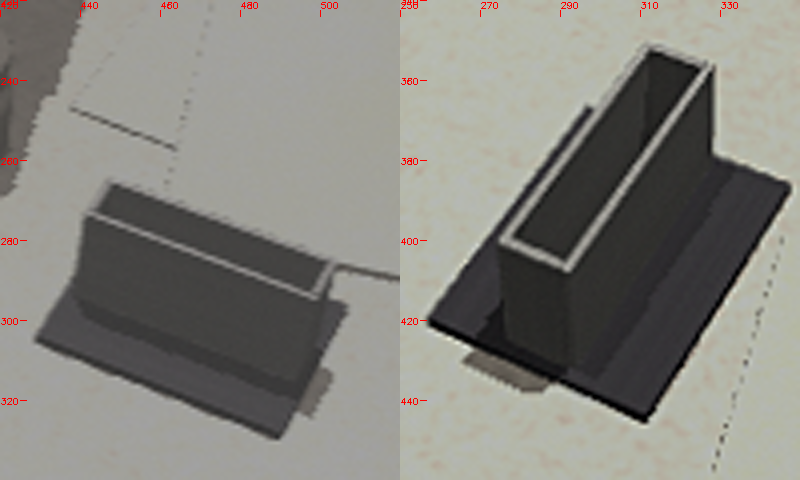

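Crop 1: the holder plate has its top edge at scene (270,184)–(309,196), and the decoy is the separate plate at (247–262,170–225). Crop 2: the same plate top is at side (341.5,201)–(362,182), with the bar in front at (341,246)–(370,210). Crop 3: the rack rim corners are clear in both views. The size check comes from triangulation.

```bash
cat >h.py <<'E'
from plant import *
import numpy as np,cv2
def ray(n,px,o=None):
    p=camera_params(n);d=np.array([p["k1"],0,0,0,0.])
    u=cv2.undistortPoints(np.array([[px]],float),p["K"],d)[0,0]
    if n=="wrist":
        T=p["T_tool_cam"];R=o["tool_rot"]
        return R@T[:3,3]+o["tcp_pos"],R@T[:3,:3]@[u[0],u[1],1]
    return -p["R"].T@p["t"],p["R"].T@[u[0],u[1],1]
def onz(n,px,z,o=None):
    c,d=ray(n,px,o);return c+d*(z-c[2])/d[2]
def tri(a,b):
    (c,d),(e,f)=ray("scene",a),ray("side",b)
    s=np.linalg.lstsq(np.c_[d,-f],e-c,rcond=None)[0]
    p,q=c+d*s[0],e+f*s[1];return (p+q)/2,np.linalg.norm(p-q)
E
python3 - <<'E'
from h import *
np.set_printoptions(precision=4,suppress=True)
print("cams",ray("scene",(320,240))[0],ray("side",(320,240))[0])
print("panel")
for p in [(233.3,216),(334.3,256),(283.3,317.7),(173.3,270)]:print(onz("scene",p,.118))
for p in [(229.25,231.25),(308.75,253.75),(287.5,184.25)]:print(" s",onz("side",p,.118))
print("plate",tri((309,196.3),(341.5,200.75)),tri((270,183.7),(361.75,182.5)))
for p in [(270,183.7),(309,196.3)]:print(onz("scene",p,.205))
for p in [(341.5,200.75),(361.75,182.5)]:print(" s",onz("side",p,.205))
print("rim")
S=[(440.75,273.25),(448,265.25),(503.25,286),(499.5,294)]
D=[(328.25,356.25),(312.5,351.25),(274.5,400),(292,407)]
for p in S:print(onz("scene",p,.066))
for p in D:print(" s",onz("side",p,.066))
print("base")
for p in [(429,305),(489.5,329.5),(506.75,297)]:print(onz("scene",p,.006))
for p in [(257,420),(311.25,445.5),(347.75,386.5)]:print(" s",onz("side",p,.006))
E
```

```text
cams [1.3099 0.5597 0.9164] [0.1465 0.7952 0.673 ]
panel
[ 0.5869 -0.1505  0.118 ]
[0.5798 0.0964 0.118 ]
[0.762  0.1053 0.118 ]
[ 0.7755 -0.1438  0.118 ]
 s [0.7598 0.1061 0.118 ]
 s [0.5709 0.0978 0.118 ]
 s [ 0.7711 -0.1385  0.118 ]
plate (array([0.5421, 0.0159, 0.2052]), np.float64(0.0030056318482659257)) (array([ 0.5439, -0.0781,  0.2024]), np.float64(5.8153237350279124e-05))
[ 0.5466 -0.0759  0.205 ]
[0.5403 0.014  0.205 ]
 s [0.5418 0.0183 0.205 ]
 s [ 0.5418 -0.0733  0.205 ]
rim
[0.4629 0.274  0.066 ]
[0.434  0.2767 0.066 ]
[0.4313 0.392  0.066 ]
[0.4557 0.3936 0.066 ]
 s [0.4305 0.2751 0.066 ]
 s [0.4589 0.2777 0.066 ]
 s [0.4573 0.3942 0.066 ]
 s [0.4274 0.3925 0.066 ]
base
[0.5    0.2725 0.006 ]
[0.4964 0.3998 0.006 ]
[0.3957 0.3974 0.006 ]
 s [0.4899 0.4022 0.006 ]
 s [0.3908 0.4008 0.006 ]
 s [0.3955 0.27   0.006 ]
```

The plate is about (0.542,−0.029), 90 wide and top at 0.205, so the size matches. The rack is about (0.445,0.335) with yaw near 2°, and the chamber yaw is about 2.5°. Next I move above the plate.

```bash
cat >>h.py <<'E'
from scipy.spatial.transform import Rotation as Ro
def go(pos,yaw):
    "print slide mm / rotvec deg to TCP pos, tool down with tool-y at yaw"
    o=observe();R=o["tool_rot"];a=np.radians(yaw);c,s=np.cos(a),np.sin(a)
    W=np.array([[-s,c,0],[c,s,0],[0,0,-1.]])
    W=np.c_[[s,-c,0],[c,s,0],[0,0,-1]] if np.linalg.det(W.T)<0 else W.T if 0 else np.c_[np.cross([c,s,0],[0,0,-1]),[c,s,0],[0,0,-1]]
    print("slide",np.round(R.T@(np.array(pos)-o["tcp_pos"])*1e3,1),"rot",np.round(Ro.from_matrix(R.T@W).as_rotvec(degrees=True),2),
      "| t",round(o["t"],2),"tcp",np.round(o["tcp_pos"],4),"F",np.round(o["ft_force"],1),"open",round(o["opening"],4),"grip",round(o["grip_force"],1))
E
python3 - <<'E'
from h import *
import plant
print(getattr(plant,"tcp_to_tips",None))
go((.542,-.029,.47),2.5)
E
```

```text
0.1734
slide [ 476.  -314.   -65.5] rot [ -0.07  -0.07 -66.84] | t 0.1 tcp [ 0.2489 -0.5181  0.4038] F [-0.4 -0.5  0.3] open 0.0852 grip 0.0
```

```bash
python3 - <<'E'
s=open("h.py").read().split("\n")
s=[l if not l.strip().startswith("W=np.c_[[s") else "    W=np.c_[[-s,c,0],[c,s,0],[0,0,-1]]" for l in s if not l.strip().startswith("W=np.array")]
open("h.py","w").write("\n".join(s))
E
python3 -m pendant '[{"grip":-1,"slide":[476,-314,-65],"delta_rot":[0,0,-66.8]},{"grip":-1,"slide":[476,-314,-65],"delta_rot":[0,0,-66.8]},{"grip":-1,"slide":[476,-314,-65],"delta_rot":[0,0,-66.8]},{"grip":-1,"slide":[476,-314,-65],"delta_rot":[0,0,-66.8]},{"grip":-1,"slide":[476,-314,-65],"delta_rot":[0,0,-66.8]},{"grip":-1,"slide":[476,-314,-65],"delta_rot":[0,0,-66.8]},{"grip":-1,"slide":[476,-314,-65],"delta_rot":[0,0,-66.8]},{"grip":-1,"slide":[476,-314,-65],"delta_rot":[0,0,-66.8]},{"grip":-1,"slide":[476,-314,-65],"delta_rot":[0,0,-66.8]},{"grip":-1,"slide":[476,-314,-65],"delta_rot":[0,0,-66.8]},{"grip":-1,"slide":[476,-314,-65],"delta_rot":[0,0,-66.8]},{"grip":-1,"slide":[476,-314,-65],"delta_rot":[0,0,-66.8]}]'
python3 -c "
from h import *
go((.542,-.029,.47),2.5)"
```

```text
t: 1.1
tcp_pos: [0.5048, -0.09, 0.4612]
tool_rot: [[-0.043, 0.999, -0.0], [0.999, 0.043, 0.0], [0.0, -0.0, -1.0]]
ft_force: [1.2, -0.1, 0.0]
opening: 0.085
grip_force: 0.0
slide [59.4 39.8 -8.8] rot [-0.02 -0.01 -0.03] | t 1.1 tcp [ 0.5048 -0.09    0.4612] F [ 1.2 -0.1  0. ] open 0.085 grip 0.0
```

```bash
python3 -m pendant '[{"grip":-1,"slide":[30,20,-5],"delta_rot":[0,0,0]},{"grip":-1,"slide":[55,36,-9],"delta_rot":[0,0,0]},{"grip":-1,"slide":[55,36,-9],"delta_rot":[0,0,0]},{"grip":-1,"slide":[55,36,-9],"delta_rot":[0,0,0]}]'
python3 - <<'E'
from h import *
go((.542,-.029,.47),2.5)
o=observe();im=grab_frame("wrist");cv2.imwrite("pics/w1.png",im[:,:,::-1])
import pickle;pickle.dump(o,open("o1.pkl","wb"))
E
```

```text
t: 1.43
tcp_pos: [0.5383, -0.0344, 0.4699]
tool_rot: [[-0.046, 0.999, -0.001], [0.999, 0.046, -0.0], [0.0, -0.001, -1.0]]
ft_force: [-0.2, -0.4, 0.9]
opening: 0.0855
grip_force: 0.0
slide [ 5.2  4.  -0.1] rot [-0.04 -0.    0.13] | t 1.43 tcp [ 0.5383 -0.0344  0.4699] F [-0.2 -0.4  0.9] open 0.0855 grip 0.0
```

View pics/w1.png

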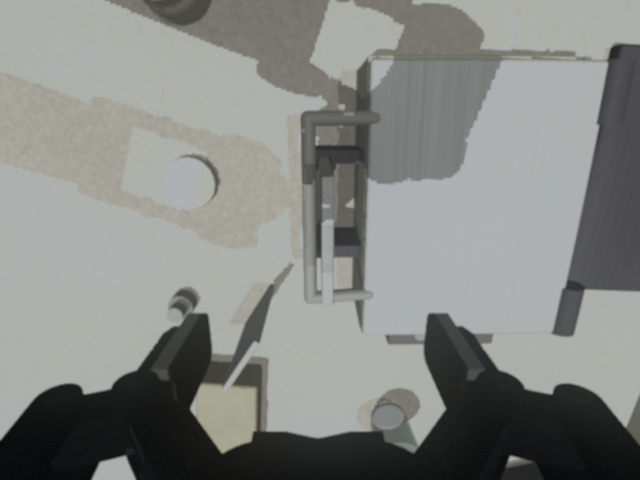

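The wrist view shows the plate's top edge as the light strip at x 321–333, y 220–303, between the fingers at (318,330). The bar is at x≈309, y 118–297.

```bash
python3 - <<'E'
from h import *
import pickle
o=pickle.load(open("o1.pkl","rb"));np.set_printoptions(precision=4,suppress=True)
im=cv2.imread("pics/w1.png",0)
for y in (230,250,270,290):print(y,im[y,312:342])
for p in [(321.5,221),(333,221),(321.5,303),(333,303)]:print(onz("wrist",p,.205,o))
print("bar")
for p in [(309,118),(309.5,297)]:print(onz("wrist",p,.124,o))
print("panel")
for p in [(364,332),(372,59),(606,60)]:print(onz("wrist",p,.118,o))
E
```

```text
230 [126 117 106  89  67  56  53  57  71 108 144 159 162 162 162 161 160 160
 159 157 147 120  79  53  51  51  51  50  52  51]
250 [128 120 110  95  76  64  58  56  70 110 146 162 164 162 163 162 161 160
 159 157 147 122  97  87  86  86  87  88  88  88]
270 [148 139 127 118 135 163 174 174 164 145 144 153 157 158 159 160 161 161
 160 158 150 151 166 172 168 165 163 162 161 160]
290 [149 142 132 118 118 132 138 136 133 137 155 170 174 174 174 173 173 172
 172 169 155 124 103  98  97  95  93  92  92  92]
[ 0.5386 -0.0162  0.205 ]
[ 0.5461 -0.0159  0.205 ]
[ 0.5414 -0.0752  0.205 ]
[ 0.5494 -0.0749  0.205 ]
bar
[0.5264 0.0471 0.124 ]
[ 0.5327 -0.1116  0.124 ]
panel
[ 0.5877 -0.1504  0.118 ]
[0.574  0.0936 0.118 ]
[0.7612 0.1037 0.118 ]
```

```bash
python3 -c "
from h import *
go((.543,-.030,.342),2.8)"
```

```text
slide [  5.2   5.5 127.7] rot [-0.07  0.01 -0.28] | t 1.48 tcp [ 0.5379 -0.0354  0.4697] F [0.2 0.1 0.7] open 0.0853 grip 0.0
```

```bash
python3 -m pendant '[{"grip":-1,"slide":[5,5.5,20],"delta_rot":[0,0,-0.3]},{"grip":-1,"slide":[5,5.5,50],"delta_rot":[0,0,-0.3]},{"grip":-1,"slide":[5,5.5,80],"delta_rot":[0,0,-0.3]},{"grip":-1,"slide":[5,5.5,110],"delta_rot":[0,0,-0.3]},{"grip":-1,"slide":[5,5.5,127.5],"delta_rot":[0,0,-0.3]},{"grip":-1,"slide":[5,5.5,127.5],"delta_rot":[0,0,-0.3]},{"grip":-1,"slide":[5,5.5,127.5],"delta_rot":[0,0,-0.3]}]' 40
python3 -c "
from h import *
go((.543,-.030,.342),2.8)"
```

```text
t: 2.07
tcp_pos: [0.5425, -0.0314, 0.342]
tool_rot: [[-0.046, 0.999, -0.003], [0.999, 0.046, 0.0], [0.001, -0.003, -1.0]]
ft_force: [-0.0, 0.4, 0.4]
opening: 0.0855
grip_force: 0.0
slide [1.4 0.6 0. ] rot [-0.15 -0.04 -0.14] | t 2.07 tcp [ 0.5425 -0.0314  0.342 ] F [-0.   0.4  0.4] open 0.0855 grip 0.0
```

```bash
python3 -m pendant '[{"grip":1,"slide":[1.4,0.5,0],"delta_rot":[0,0,0]},{"grip":1,"slide":[1.4,0.5,0],"delta_rot":[0,0,0]},{"grip":1,"slide":[1.4,0.5,0],"delta_rot":[0,0,0]},{"grip":1,"slide":[1.4,0.5,0],"delta_rot":[0,0,0]},{"grip":1,"slide":[1.4,0.5,0],"delta_rot":[0,0,0]},{"grip":1,"slide":[1.4,0.5,0],"delta_rot":[0,0,0]},{"grip":1,"slide":[1.4,0.5,0],"delta_rot":[0,0,0]},{"grip":1,"slide":[1.4,0.5,0],"delta_rot":[0,0,0]},{"grip":1,"slide":[1.4,0.5,0],"delta_rot":[0,0,0]},{"grip":1,"slide":[1.4,0.5,0],"delta_rot":[0,0,0]}]' 60
```

```text
t: 2.9
tcp_pos: [0.5438, -0.029, 0.3433]
tool_rot: [[-0.048, 0.999, 0.001], [0.999, 0.048, -0.0], [-0.0, 0.001, -1.0]]
ft_force: [-0.4, 0.2, 3.0]
opening: 0.0071
grip_force: 59.1
```

```bash
python3 -m pendant '[{"grip":1,"slide":[0,0,-10],"delta_rot":[0,0,0]},{"grip":1,"slide":[0,0,-22],"delta_rot":[0,0,0]},{"grip":1,"slide":[0,0,-36],"delta_rot":[0,0,0]},{"grip":1,"slide":[0,0,-51],"delta_rot":[0,0,0]},{"grip":1,"slide":[0,0,-67],"delta_rot":[0,0,0]},{"grip":1,"slide":[0,0,-83],"delta_rot":[0,0,0]},{"grip":1,"slide":[0,0,-99],"delta_rot":[0,0,0]},{"grip":1,"slide":[0,0,-115],"delta_rot":[0,0,0]},{"grip":1,"slide":[0,0,-130],"delta_rot":[0,0,0]},{"grip":1,"slide":[0,0,-143],"delta_rot":[0,0,0]},{"grip":1,"slide":[0,0,-150],"delta_rot":[0,0,0]},{"grip":1,"slide":[0,0,-150],"delta_rot":[0,0,0]}]'
python3 - <<'E'
from h import *
o=observe();im=grab_frame("side");cv2.imwrite("pics/s2.png",im[:,:,::-1])
print(o["ft_force"],o["opening"])
go((.445,.335,.493),1.8)
E
```

```text
t: 3.9
tcp_pos: [0.5436, -0.029, 0.4951]
tool_rot: [[-0.048, 0.999, 0.003], [0.999, 0.048, -0.001], [-0.001, 0.003, -1.0]]
ft_force: [0.8, 1.1, -3.5]
opening: 0.007
grip_force: 59.1
[ 0.83350029  1.07714353 -3.48473271] 0.007022751048691598
slide [368.3 -80.9   0.4] rot [0.04 0.02 0.96] | t 3.95 tcp [ 0.5435 -0.029   0.4936] F [-0.9 -0.  -3.8] open 0.0075 grip 59.1
```

View pics/s2.png

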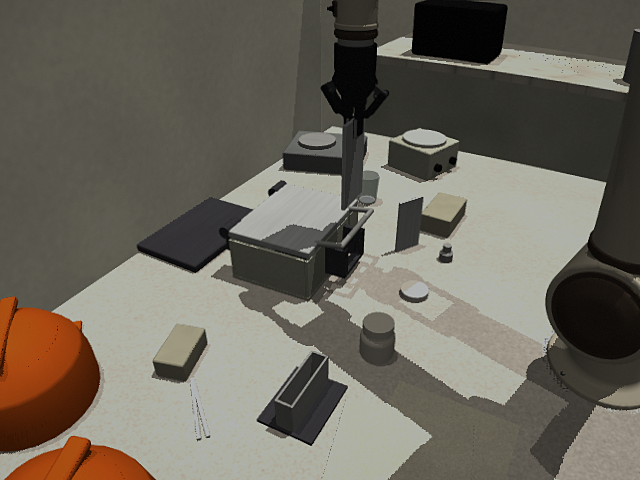

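The plate hangs upright in the fingers at side (352,165), clear of holder and bar, and the cover is shut. Next I carry it to above the rack.

```bash
python3 -m pendant '[{"grip":1,"slide":[10,-2,0],"delta_rot":[0,0,0]},{"grip":1,"slide":[32,-7,0],"delta_rot":[0,0,0.2]},{"grip":1,"slide":[64,-14,0],"delta_rot":[0,0,0.3]},{"grip":1,"slide":[102,-22,0],"delta_rot":[0,0,0.4]},{"grip":1,"slide":[142,-31,0],"delta_rot":[0,0,0.5]},{"grip":1,"slide":[182,-40,0],"delta_rot":[0,0,0.6]},{"grip":1,"slide":[222,-49,0],"delta_rot":[0,0,0.7]},{"grip":1,"slide":[262,-57,0],"delta_rot":[0,0,0.8]},{"grip":1,"slide":[300,-66,0],"delta_rot":[0,0,0.9]},{"grip":1,"slide":[332,-73,0],"delta_rot":[0,0,0.9]},{"grip":1,"slide":[356,-78,0],"delta_rot":[0,0,0.9]},{"grip":1,"slide":[368,-81,0],"delta_rot":[0,0,0.9]}]'
python3 -m pendant '[{"grip":1,"slide":[0,0,20],"delta_rot":[0,0,0]},{"grip":1,"slide":[0,0,50],"delta_rot":[0,0,0]},{"grip":1,"slide":[0,0,70],"delta_rot":[0,0,0]},{"grip":1,"slide":[0,0,80],"delta_rot":[0,0,0]},{"grip":1,"slide":[0,0,80],"delta_rot":[0,0,0]}]'
python3 - <<'E'
from h import *
go((.445,.335,.322),1.8)
a=grab_frame("scene")[:,:,::-1];b=grab_frame("side")[:,:,::-1]
f=lambda im,x,y:cv2.resize(im[y:y+140,x:x+100],None,fx=4,fy=4,interpolation=cv2.INTER_CUBIC)
cv2.imwrite("pics/r3.png",np.hstack([f(a,420,190),f(b,250,310)]))
E
```

```text
t: 4.95
tcp_pos: [0.443, 0.3377, 0.4913]
tool_rot: [[-0.036, 0.999, -0.003], [0.999, 0.036, 0.0], [0.0, -0.003, -1.0]]
ft_force: [0.4, -0.5, -3.6]
opening: 0.0076
grip_force: 59.0
t: 5.37
tcp_pos: [0.4441, 0.3341, 0.409]
tool_rot: [[-0.032, 0.999, -0.007], [0.999, 0.032, -0.003], [-0.003, -0.007, -1.0]]
ft_force: [-0.1, -0.2, -3.7]
opening: 0.0073
grip_force: 59.0
slide [ 1.2  1.5 87. ] rot [-0.39  0.17  0.04] | t 5.37 tcp [0.4441 0.3341 0.409 ] F [-0.1 -0.2 -3.7] open 0.0073 grip 59.0
```

View pics/r3.png

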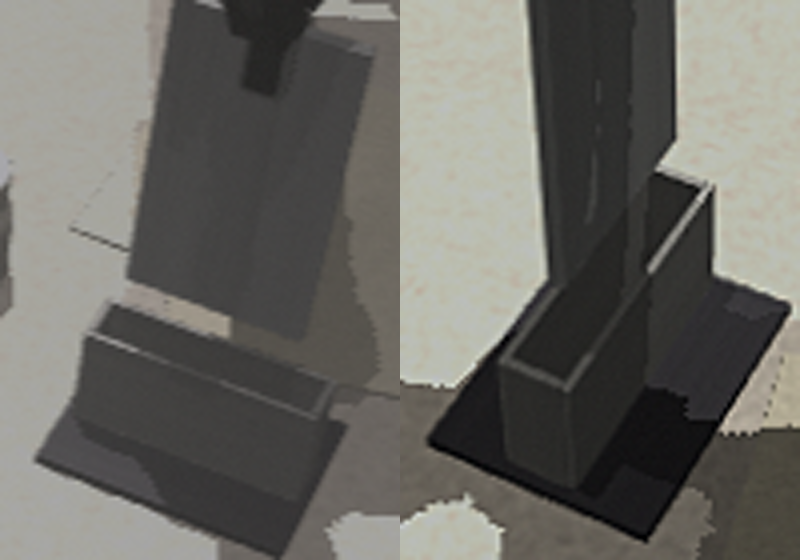

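```bash
python3 - <<'E'
from h import *
for p in [(452,259.5),(495.75,274.5)]:print(onz("scene",p,.096))
for p in [(288,379),(313.75,352.5)]:print(" s",onz("side",p,.096))
print(tri((495.75,274.5),(288,379)),tri((452,259.5),(313.75,352.5)))
E
```

```text
[0.44554321 0.28651143 0.096     ]
[0.44035769 0.37473497 0.096     ]
 s [0.44631719 0.37100002 0.096     ]
 s [0.44032948 0.30471197 0.096     ]
(array([0.44417554, 0.37495554, 0.10015592]), np.float64(0.00151733317913177)) (array([0.44387429, 0.29067034, 0.08920543]), np.float64(0.013132377232199873))
```

Scene and side views put the plate 4 mm short in x and 2 mm short in y of the bay centre. I'll correct that and lower carefully.

```bash
python3 -m pendant '[{"grip":1,"slide":[2.5,4,0],"delta_rot":[-0.3,0.2,0]},{"grip":1,"slide":[2.5,4,8],"delta_rot":[-0.3,0.2,0]},{"grip":1,"slide":[2.5,4,18],"delta_rot":[-0.3,0.2,0]},{"grip":1,"slide":[2.5,4,28],"delta_rot":[-0.3,0.2,0]},{"grip":1,"slide":[2.5,4,38],"delta_rot":[-0.3,0.2,0]},{"grip":1,"slide":[2.5,4,45],"delta_rot":[-0.3,0.2,0]},{"grip":1,"slide":[2.5,4,50],"delta_rot":[-0.3,0.2,0]},{"grip":1,"slide":[2.5,4,50],"delta_rot":[-0.3,0.2,0]}]'
python3 - <<'E'
from h import *
go((.448,.337,.322),1.8)
a=grab_frame("scene")[:,:,::-1];b=grab_frame("side")[:,:,::-1]
f=lambda im,x,y:cv2.resize(im[y:y+140,x:x+100],None,fx=4,fy=4,interpolation=cv2.INTER_CUBIC)
cv2.imwrite("pics/r4.png",np.hstack([f(a,420,190),f(b,250,310)]))
E
```

```text
t: 6.13
tcp_pos: [0.4485, 0.3371, 0.3609]
tool_rot: [[-0.032, 0.999, 0.002], [0.999, 0.032, 0.002], [0.002, 0.002, -1.0]]
ft_force: [0.2, -0.2, -3.7]
opening: 0.007
grip_force: 59.0
slide [-0.1 -0.6 38.9] rot [ 0.13 -0.13  0.05] | t 6.13 tcp [0.4485 0.3371 0.3609] F [ 0.2 -0.2 -3.7] open 0.007 grip 59.0
```

View pics/r4.png

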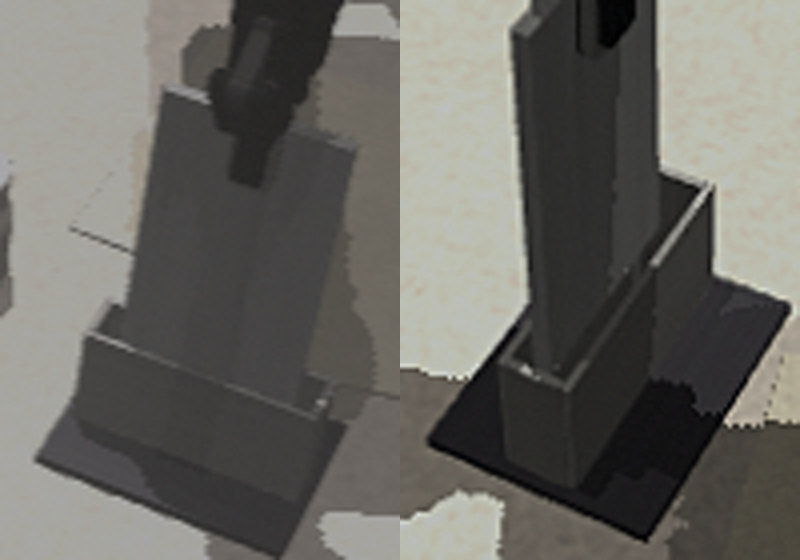

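Both views show the plate inside the bay, centred across and with no contact force. Next I lower it the rest.

```bash
python3 -m pendant '[{"grip":1,"slide":[0,0,8],"delta_rot":[0,0,0]},{"grip":1,"slide":[0,0,16],"delta_rot":[0,0,0]},{"grip":1,"slide":[0,0,24],"delta_rot":[0,0,0]},{"grip":1,"slide":[0,0,31],"delta_rot":[0,0,0]},{"grip":1,"slide":[0,0,36],"delta_rot":[0,0,0]},{"grip":1,"slide":[0,0,39],"delta_rot":[0,0,0]},{"grip":1,"slide":[0,0,39],"delta_rot":[0,0,0]}]'
```

```text
t: 6.82
tcp_pos: [0.4489, 0.3373, 0.3227]
tool_rot: [[-0.032, 0.999, 0.003], [0.999, 0.032, 0.003], [0.003, 0.004, -1.0]]
ft_force: [-0.8, -0.6, -3.5]
opening: 0.0071
grip_force: 59.0
```

```bash
python3 -m pendant '[{"grip":1,"slide":[0,0,1],"delta_rot":[0,0,0]},{"grip":1,"slide":[0,0,2],"delta_rot":[0,0,0]},{"grip":1,"slide":[0,0,2],"delta_rot":[0,0,0]}]'
```

```text
t: 7.07
tcp_pos: [0.4492, 0.3375, 0.3221]
tool_rot: [[-0.032, 0.999, 0.006], [0.999, 0.032, 0.004], [0.004, 0.006, -1.0]]
ft_force: [-0.0, 0.1, -3.7]
opening: 0.0069
grip_force: 59.0
```

```bash
python3 -m pendant '[{"grip":1,"slide":[0,0,1],"delta_rot":[-0.2,0.2,0]},{"grip":1,"slide":[0,0,2.5],"delta_rot":[-0.2,0.2,0]},{"grip":1,"slide":[0,0,2.5],"delta_rot":[-0.2,0.2,0]}]'
python3 -m pendant '[{"grip":0.6,"slide":[0,0,0],"delta_rot":[0,0,0]},{"grip":0.6,"slide":[0,0,0],"delta_rot":[0,0,0]},{"grip":0.3,"slide":[0,0,0],"delta_rot":[0,0,0]},{"grip":0,"slide":[0,0,0],"delta_rot":[0,0,0]},{"grip":-1,"slide":[0,0,0],"delta_rot":[0,0,0]},{"grip":-1,"slide":[0,0,0],"delta_rot":[0,0,0]},{"grip":-1,"slide":[0,0,0],"delta_rot":[0,0,0]},{"grip":-1,"slide":[0,0,-10],"delta_rot":[0,0,0]},{"grip":-1,"slide":[0,0,-30],"delta_rot":[0,0,0]},{"grip":-1,"slide":[0,0,-60],"delta_rot":[0,0,0]},{"grip":-1,"slide":[0,0,-95],"delta_rot":[0,0,0]},{"grip":-1,"slide":[0,0,-130],"delta_rot":[0,0,0]}]' 40
python3 - <<'E'
from h import *
go((.530,-.032,.40),2.5)
a=grab_frame("scene")[:,:,::-1];b=grab_frame("side")[:,:,::-1]
f=lambda im,x,y:cv2.resize(im[y:y+140,x:x+100],None,fx=4,fy=4,interpolation=cv2.INTER_CUBIC)
cv2.imwrite("pics/r5.png",np.hstack([f(a,420,190),f(b,250,310)]))
E
```

```text
t: 7.32
tcp_pos: [0.4493, 0.3375, 0.3196]
tool_rot: [[-0.032, 0.999, 0.009], [0.999, 0.032, 0.008], [0.007, 0.01, -1.0]]
ft_force: [-0.2, -0.1, -2.5]
opening: 0.0073
grip_force: 59.2
t: 8.32
tcp_pos: [0.4476, 0.3363, 0.4511]
tool_rot: [[-0.032, 0.999, 0.008], [0.999, 0.032, 0.007], [0.007, 0.008, -1.0]]
ft_force: [0.8, 0.5, -0.0]
opening: 0.0853
grip_force: 0.0
slide [-371.2   69.9   49.2] rot [ 0.47 -0.38 -0.64] | t 8.32 tcp [0.4476 0.3363 0.4511] F [ 0.8  0.5 -0. ] open 0.0853 grip 0.0
```

View pics/r5.png

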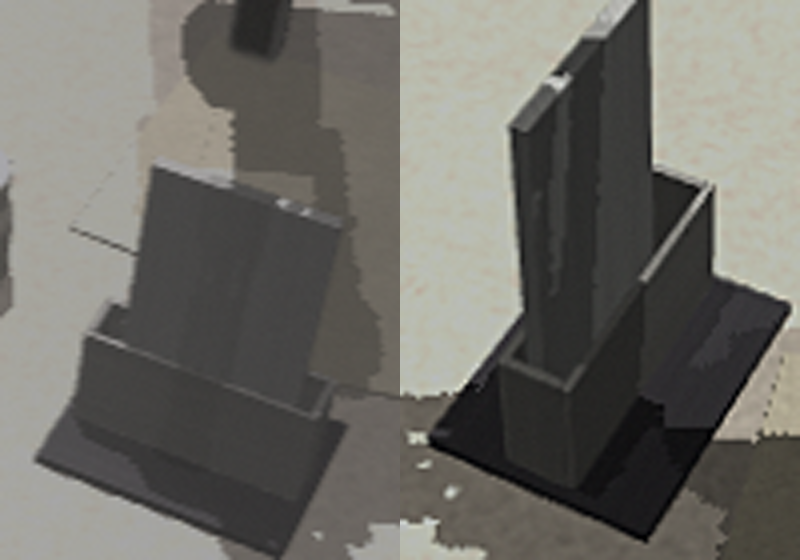

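The plate stands released in the bay with a slight lean, clear of the fingers. Now to the bar.

```bash
python3 -m pendant '[{"grip":0,"slide":[-15,3,0],"delta_rot":[0.2,-0.2,-0.3]},{"grip":0,"slide":[-45,8,0],"delta_rot":[0.5,-0.4,-0.6]},{"grip":0,"slide":[-82,15,0],"delta_rot":[0.5,-0.4,-0.6]},{"grip":0,"slide":[-120,22,0],"delta_rot":[0.5,-0.4,-0.6]},{"grip":0,"slide":[-158,30,0],"delta_rot":[0.5,-0.4,-0.6]},{"grip":0,"slide":[-196,37,5],"delta_rot":[0.5,-0.4,-0.6]},{"grip":0,"slide":[-234,44,15],"delta_rot":[0.5,-0.4,-0.6]},{"grip":0,"slide":[-272,51,25],"delta_rot":[0.5,-0.4,-0.6]},{"grip":0,"slide":[-308,58,35],"delta_rot":[0.5,-0.4,-0.6]},{"grip":0,"slide":[-338,64,43],"delta_rot":[0.5,-0.4,-0.6]},{"grip":0,"slide":[-360,68,48],"delta_rot":[0.5,-0.4,-0.6]},{"grip":0,"slide":[-371,70,49],"delta_rot":[0.5,-0.4,-0.6]}]'
python3 -m pendant '[{"grip":0,"slide":[0,0,0],"delta_rot":[0,0,0]},{"grip":0,"slide":[0,0,0],"delta_rot":[0,0,0]}]'
python3 - <<'E'
from h import *
go((.530,-.031,.281),2.5)
o=observe();im=grab_frame("wrist");cv2.imwrite("pics/w6.png",im[:,:,::-1])
# bar edges: predict pixel column of bar at a few rows, print the profile
p=camera_params("wrist");T=p["T_tool_cam"];R=o["tool_rot"]
g=cv2.cvtColor(im,cv2.COLOR_RGB2GRAY)
for s in (0.03,.05):
    X=np.array([.5297-.0436*(s),-.031+s,.122]);c=T[:3,:3].T@(R.T@(X-o["tcp_pos"])-T[:3,3])
    x,y=c[:2]/c[2];k=1+p["k1"]*(x*x+y*y);u=p["K"][0,0]*x*k+p["K"][0,2];v=p["K"][1,1]*y*k+p["K"][1,2]
    print(round(u,1),round(v,1)); u0=int(u)-25;print(u0,g[int(v),u0:u0+50])
E
```

```text
t: 9.42
tcp_pos: [0.5304, -0.0342, 0.3972]
tool_rot: [[-0.04, 0.999, -0.002], [0.999, 0.04, -0.0], [-0.0, -0.002, -1.0]]
ft_force: [-0.1, 1.0, 0.3]
opening: 0.0427
grip_force: 0.0
t: 9.58
tcp_pos: [0.5304, -0.0313, 0.3987]
tool_rot: [[-0.042, 0.999, 0.0], [0.999, 0.042, 0.001], [0.001, 0.0, -1.0]]
ft_force: [-0.5, 0.0, -0.3]
opening: 0.0425
grip_force: 0.0
slide [  0.2  -0.5 117.7] rot [ 0.01 -0.04 -0.07] | t 9.58 tcp [ 0.5304 -0.0313  0.3987] F [-0.5  0.  -0.3] open 0.0425 grip 0.0
318.0 198.9
292 [180 177 176 175 177 177 179 180 182 182 181 180 179 179 180 170 141 105
  94 101 104 107 109 112 114 117 116 114 112 109 107 101  96  91  88  94
  95  89  75  65  65  67  67  67  67  67  66  66  67  67]
317.9 168.6
292 [176 176 175 173 172 172 173 174 177 179 182 186 186 181 172 153 133 134
 146 153 151 138 132 129 122 118 116 114 111 108 105 100  96  86  76  71
  70  70  70  70  70  68  68  68  67  67  67  67  66  66]
```

The bar is confirmed within 1 mm of the prediction. Descend and close.

```bash
python3 -m pendant '[{"grip":0,"slide":[0,-0.5,20],"delta_rot":[0,0,0]},{"grip":0,"slide":[0,-0.5,50],"delta_rot":[0,0,0]},{"grip":0,"slide":[0,-0.5,80],"delta_rot":[0,0,0]},{"grip":0,"slide":[0,-0.5,103],"delta_rot":[0,0,0]},{"grip":0,"slide":[0,-0.5,115],"delta_rot":[0,0,0]},{"grip":0,"slide":[0,-0.5,117.5],"delta_rot":[0,0,0]},{"grip":0,"slide":[0,-0.5,117.5],"delta_rot":[0,0,0]}]'
python3 -m pendant '[{"grip":1,"slide":[0,0,0],"delta_rot":[0,0,0]},{"grip":1,"slide":[0,0,0],"delta_rot":[0,0,0]},{"grip":1,"slide":[0,0,0],"delta_rot":[0,0,0]},{"grip":1,"slide":[0,0,0],"delta_rot":[0,0,0]},{"grip":1,"slide":[0,0,0],"delta_rot":[0,0,0]},{"grip":1,"slide":[0,0,0],"delta_rot":[0,0,0]},{"grip":1,"slide":[0,0,0],"delta_rot":[0,0,0]},{"grip":1,"slide":[0,0,0],"delta_rot":[0,0,0]}]' 30
python3 -c "
from h import *
go((.530,-.031,.281),2.5)
r=240.3;a0=np.radians(2.86)
for d in range(0,61,3):
  a=a0+np.radians(d);print(d,round(r*(np.cos(a0)-np.cos(a)),1),round(-r*(np.sin(a)-np.sin(a0)),1))"
```

```text
t: 10.22
tcp_pos: [0.53, -0.0308, 0.2811]
tool_rot: [[-0.044, 0.999, -0.0], [0.999, 0.044, 0.0], [0.0, -0.0, -1.0]]
ft_force: [0.1, 0.0, 0.5]
opening: 0.0429
grip_force: 0.0
t: 10.88
tcp_pos: [0.5303, -0.0319, 0.2826]
tool_rot: [[-0.043, 0.999, 0.001], [0.999, 0.043, -0.001], [-0.001, 0.001, -1.0]]
ft_force: [-4.0, 0.8, 6.7]
opening: 0.0108
grip_force: 29.3
slide [ 0.9 -0.3  1.6] rot [ 0.08  0.04 -0.03] | t 10.88 tcp [ 0.5303 -0.0319  0.2826] F [-4.   0.8  6.7] open 0.0108 grip 29.3
0 0.0 -0.0
3 1.0 -12.5
6 2.6 -25.0
9 4.8 -37.4
12 7.7 -49.6
15 11.3 -61.7
18 15.5 -73.6
21 20.2 -85.2
24 25.6 -96.6
27 31.6 -107.7
30 38.1 -118.4
33 45.2 -128.8
36 52.9 -138.8
39 61.0 -148.4
42 69.7 -157.5
45 78.8 -166.2
48 88.3 -174.4
51 98.3 -182.1
54 108.6 -189.2
57 119.3 -195.8
60 130.4 -201.9
```

```bash
python3 -m pendant '[{"grip":1,"slide":[0,0.3,-6],"delta_rot":[0,0,0]},{"grip":1,"slide":[0,1,-12.5],"delta_rot":[0,0,0]},{"grip":1,"slide":[0,2.6,-25],"delta_rot":[0,0,0]},{"grip":1,"slide":[0,4.8,-37.4],"delta_rot":[0,0,0]},{"grip":1,"slide":[0,7.7,-49.6],"delta_rot":[0,0,0]},{"grip":1,"slide":[0,11.3,-61.7],"delta_rot":[0,0,0]},{"grip":1,"slide":[0,15.5,-73.6],"delta_rot":[0,0,0]},{"grip":1,"slide":[0,20.2,-85.2],"delta_rot":[0,0,0]},{"grip":1,"slide":[0,22.9,-91],"delta_rot":[0,0,0]},{"grip":1,"slide":[0,22.9,-91],"delta_rot":[0,0,0]}]'
python3 -c "
from h import *
go((.530,-.031,.281),2.5)"
```

```text
t: 11.72
tcp_pos: [0.5529, -0.0307, 0.374]
tool_rot: [[-0.043, 0.999, -0.002], [0.999, 0.043, -0.0], [-0.0, -0.002, -1.0]]
ft_force: [-8.1, -1.3, 1.4]
opening: 0.011
grip_force: 29.7
slide [  0.7 -22.7  93. ] rot [-0.12  0.01 -0.02] | t 11.72 tcp [ 0.5529 -0.0307  0.374 ] F [-8.1 -1.3  1.4] open 0.011 grip 29.7
```

```bash
python3 -m pendant '[{"grip":1,"slide":[0,1.7,-5.6],"delta_rot":[0,0,0]},{"grip":1,"slide":[0,7.7,-16.7],"delta_rot":[0,0,0]},{"grip":1,"slide":[0,14.2,-27.4],"delta_rot":[0,0,0]},{"grip":1,"slide":[0,21.3,-37.8],"delta_rot":[0,0,0]},{"grip":1,"slide":[0,29,-47.8],"delta_rot":[0,0,0]},{"grip":1,"slide":[0,37.1,-57.4],"delta_rot":[0,0,0]},{"grip":1,"slide":[0,45.8,-66.5],"delta_rot":[0,0,0]},{"grip":1,"slide":[0,50.4,-71],"delta_rot":[0,0,0]},{"grip":1,"slide":[0,50.4,-71],"delta_rot":[0,0,0]}]'
python3 -c "
from h import *
go((.530,-.031,.281),2.5)"
```

```text
t: 12.47
tcp_pos: [0.6035, -0.028, 0.4474]
tool_rot: [[-0.044, 0.999, 0.001], [0.999, 0.044, 0.0], [0.0, 0.001, -1.0]]
ft_force: [-11.0, 1.3, 10.9]
opening: 0.0104
grip_force: 30.4
slide [  0.2 -73.7 166.3] rot [ 0.06 -0.   -0.  ] | t 12.47 tcp [ 0.6035 -0.028   0.4474] F [-11.    1.3  10.9] open 0.0104 grip 30.4
```

```bash
python3 -m pendant '[{"grip":1,"slide":[0,-1,-1],"delta_rot":[0,0,0]},{"grip":1,"slide":[0,-2,-2],"delta_rot":[0,0,0]},{"grip":1,"slide":[0,-2,-2],"delta_rot":[0,0,0]},{"grip":1,"slide":[0,-2,-2],"delta_rot":[0,0,0]}]'
python3 - <<'E'
from h import *
o=observe();print(o["ft_force"],o["torque"],o["tcp_pos"])
im=grab_frame("side")[:,:,::-1];cv2.imwrite("pics/s7.png",im)
E
```

```text
t: 12.8
tcp_pos: [0.6013, -0.0283, 0.4453]
tool_rot: [[-0.043, 0.999, 0.0], [0.999, 0.043, 0.001], [0.001, 0.0, -1.0]]
ft_force: [-1.7, 2.6, 2.0]
opening: 0.0103
grip_force: 29.8
[-1.65257315  2.58748979  1.98663154] [0.37072252 0.40289416 0.13590012] [ 0.6012655  -0.02827164  0.44531261]
```

```bash
python3 -m pendant '[{"grip":1,"slide":[0,4.4,-4.4],"delta_rot":[0,0,0]},{"grip":1,"slide":[0,9,-8.7],"delta_rot":[0,0,0]},{"grip":1,"slide":[0,13.8,-12.8],"delta_rot":[0,0,0]},{"grip":1,"slide":[0,18.7,-16.8],"delta_rot":[0,0,0]},{"grip":1,"slide":[0,23.7,-20.7],"delta_rot":[0,0,0]},{"grip":1,"slide":[0,28.8,-24.3],"delta_rot":[0,0,0]},{"grip":1,"slide":[0,34,-28],"delta_rot":[0,0,0]},{"grip":1,"slide":[0,37.4,-30.2],"delta_rot":[0,0,0]},{"grip":1,"slide":[0,37.4,-30.2],"delta_rot":[0,0,0]},{"grip":1,"slide":[0,37.4,-30.2],"delta_rot":[0,0,0]},{"grip":1,"slide":[0,37.4,-30.2],"delta_rot":[0,0,0]}]'
python3 - <<'E'
from h import *
o=observe();print(o["ft_force"],o["tcp_pos"])
x=(.7697-o["tcp_pos"][0]);z=o["tcp_pos"][2]-.281+.012
print("angle",np.degrees(np.arctan2(z,x))-2.86,"r",np.hypot(x,z))
im=grab_frame("scene")[:,:,::-1];cv2.imwrite("pics/s8.png",im)
E
```

```text
t: 13.77
tcp_pos: [0.6389, -0.0265, 0.4762]
tool_rot: [[-0.043, 0.999, 0.002], [0.999, 0.043, 0.001], [0.001, 0.002, -1.0]]
ft_force: [-2.2, 5.0, 4.4]
opening: 0.0104
grip_force: 30.4
[-2.22933658  4.98952871  4.41601991] [ 0.6389449  -0.02653028  0.47616709]
angle 54.88161387309069 r 0.24497978995224598
```

```bash
python3 -m pendant '[{"grip":1,"slide":[0,-4,2.6],"delta_rot":[0,0,0]},{"grip":1,"slide":[0,-8.7,5.8],"delta_rot":[0,0,0]},{"grip":1,"slide":[0,-17.2,11.9],"delta_rot":[0,0,0]},{"grip":1,"slide":[0,-25.4,18.5],"delta_rot":[0,0,0]},{"grip":1,"slide":[0,-33.3,25.5],"delta_rot":[0,0,0]},{"grip":1,"slide":[0,-40.9,32.8],"delta_rot":[0,0,0]},{"grip":1,"slide":[0,-48,40.3],"delta_rot":[0,0,0]},{"grip":1,"slide":[0,-52.4,45.3],"delta_rot":[0,0,0]},{"grip":1,"slide":[0,-56,50],"delta_rot":[0,0,0]},{"grip":1,"slide":[0,-56,50],"delta_rot":[0,0,0]},{"grip":1,"slide":[0,-56,50],"delta_rot":[0,0,0]},{"grip":1,"slide":[0,-56,50],"delta_rot":[0,0,0]}]'
cat >ck.py <<'E'
from h import *
o=observe();print(np.round(o["ft_force"],1),o["tcp_pos"],o["dq"])
x=(.7697-o["tcp_pos"][0]);z=o["tcp_pos"][2]-.281+.012
print("angle",np.degrees(np.arctan2(z,x))-2.86,"by x",np.degrees(np.arccos(x/.2403))-2.86,"r",np.hypot(x,z))
E
python3 ck.py
```

```text
t: 14.82
tcp_pos: [0.5828, -0.0296, 0.4253]
tool_rot: [[-0.043, 0.999, 0.0], [0.999, 0.043, -0.0], [-0.0, 0.0, -1.0]]
ft_force: [-1.2, 1.4, 0.7]
opening: 0.0108
grip_force: 29.9
[-1.2  1.4  0.7] [ 0.58282823 -0.02960393  0.42527366] [ 0.07816614 -0.02029494 -0.26514896  0.10084466 -0.05586872  0.02370976]
angle 37.04443967925334 by x 36.09314959271727 r 0.24360318842383294
```

```bash
python3 -m pendant '[{"grip":1,"slide":[0,0,0],"delta_rot":[0,0,0]},{"grip":1,"slide":[0,0,0],"delta_rot":[0,0,0]},{"grip":1,"slide":[0,0,0],"delta_rot":[0,0,0]},{"grip":1,"slide":[0,0,0],"delta_rot":[0,0,0]},{"grip":1,"slide":[0,0,0],"delta_rot":[0,0,0]},{"grip":1,"slide":[0,0,0],"delta_rot":[0,0,0]}]'
python3 - <<'E'
from h import *
exec(open("ck.py").read())
im=grab_frame("side");g=cv2.cvtColor(im,cv2.COLOR_RGB2GRAY);p=camera_params("side")
def pr(X):
    c=p["R"]@X+p["t"];x,y=c[:2]/c[2];k=1+p["k1"]*(x*x+y*y);return p["K"][0,0]*x*k+p["K"][0,2],p["K"][1,1]*y*k+p["K"][1,2]
H=np.array([.7697,-.021,.110]);ex=np.array([.999,.0436,0]);ey=np.array([-.0436,.999,0])
for d in (31,34,37,40,43):
    a=np.radians(d+2.86);B=H-ex*.2403*np.cos(a)+[0,0,.2403*np.sin(a)]+ey*.06;print(d,np.round(pr(B),1))
u,v=pr(B);
a=np.radians(37+2.86);u,v=pr(H-ex*.2403*np.cos(a)+[0,0,.2403*np.sin(a)]+ey*.06)
print("col",round(u),"rows from",int(v)-20,g[int(v)-20:int(v)+20,round(u)])
b=cv2.imread("pics/r5.png",0)[:,400:];n=cv2.resize(g[310:450,250:350],None,fx=4,fy=4,interpolation=cv2.INTER_CUBIC)
e=lambda q:cv2.Canny(q[:200],40,120)
print("plate edge overlap shift",cv2.phaseCorrelate(np.float32(e(b)),np.float32(e(n))))
E
```

```text
t: 15.32
tcp_pos: [0.5827, -0.0296, 0.4252]
tool_rot: [[-0.043, 0.999, 0.001], [0.999, 0.043, -0.0], [-0.0, 0.001, -1.0]]
ft_force: [-0.6, 0.5, 0.2]
opening: 0.0105
grip_force: 29.9
[-0.6  0.5  0.2] [ 0.58269982 -0.02957916  0.42517167] [-0.02199855  0.02358006  0.16211944 -0.04163649  0.02923959 -0.03090451]
angle 37.00666851896892 by x 36.044421701980625 r 0.24363632602346125
31 [326.9 182.3]
34 [323.4 176.7]
37 [319.7 171.2]
40 [315.8 165.9]
43 [311.6 160.7]
col 320 rows from 151 [112 110 111 117  95  54  28  31  30  31  31  30  22  45 160 151 146 145
 144 145 149 150 146 136 119  98  69  41  34  57 132 193 190 185 186 187
 184 184 184 184]
plate edge overlap shift ((0.0551110754931301, -0.5205649537646053), 0.17490917615890503)
```

The bar is at row 171.5 in the side image, which matches 37°, and the plate hasn't moved. I'm handing in.

```bash
python3 -c "
from plant import *
print(sign_off())"
```

```text
the job is handed in; nothing more can be done
None
```

The lock plate stands released in the rack; I raised the cover to about 55° and eased it back, and the gripper now holds it steady at about 37° by its bar. I handed the job in at about 15.4 s of the 64 s, and no verdict came back.

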